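Amber reagent bottles into the dark-store caddy

TASK

The light-sensitive reagents are to go back to the dark store: put the four brown glass bottles into the grey caddy, each standing upright in the cell whose floor pad has the colour of its cap. Leave the two clear-glass bottles where they stand, and do not knock over or drop any bottle: set each one down before letting go.

Things in the scene. Friction and masses are not known exactly. Their poses are not given: they have to be found in the camera images.
- amber_red: Loose upright dark brown (amber) glass bottle, white paper band, red screw cap. Body 52 mm diameter up to 58 mm, tapering to a 27 mm neck at 72 mm; cap 30 mm diameter from 80 mm to the top at 106 mm; about 0.16 kg; the cap is screwed tight, the bottle can be lifted by it. Origin: centre of its underside, z up. Belongs in the caddy.
- amber_yellow: Loose upright dark brown (amber) glass bottle, white paper band, yellow screw cap. Body 52 mm diameter up to 58 mm, tapering to a 27 mm neck at 72 mm; cap 30 mm diameter from 80 mm to the top at 106 mm; about 0.16 kg; the cap is screwed tight, the bottle can be lifted by it. Origin: centre of its underside, z up. Belongs in the caddy.
- amber_green: Loose upright dark brown (amber) glass bottle, white paper band, green screw cap. Body 52 mm diameter up to 58 mm, tapering to a 27 mm neck at 72 mm; cap 30 mm diameter from 80 mm to the top at 106 mm; about 0.16 kg; the cap is screwed tight, the bottle can be lifted by it. Origin: centre of its underside, z up. Belongs in the caddy.
- amber_blue: Loose upright dark brown (amber) glass bottle, white paper band, blue screw cap. Body 52 mm diameter up to 58 mm, tapering to a 27 mm neck at 72 mm; cap 30 mm diameter from 80 mm to the top at 106 mm; about 0.16 kg; the cap is screwed tight, the bottle can be lifted by it. Origin: centre of its underside, z up. Belongs in the caddy.
- clear_red: Loose upright clear, pale bluish-white glass bottle, white paper band, red screw cap. Body 52 mm diameter up to 58 mm, tapering to a 27 mm neck at 72 mm; cap 30 mm diameter from 80 mm to the top at 106 mm; about 0.16 kg; the cap is screwed tight, the bottle can be lifted by it. Origin: centre of its underside, z up. Look-alike: does not belong in the caddy, stays where it is.
- clear_blue: Loose upright clear, pale bluish-white glass bottle, white paper band, blue screw cap. Body 52 mm diameter up to 58 mm, tapering to a 27 mm neck at 72 mm; cap 30 mm diameter from 80 mm to the top at 106 mm; about 0.16 kg; the cap is screwed tight, the bottle can be lifted by it. Origin: centre of its underside, z up. Look-alike: does not belong in the caddy, stays where it is.
- pad_red: Red pad, 66 x 66 x 3 mm, fixed in the middle of one of the grey caddy's 2 x 2 cells (each 72 mm square inside). Origin: centre of its underside, 4 mm above the bench; x, y along the caddy's walls. A bottle here stands with its underside 7 mm above the bench. The caddy, fixed to the bench, is 156 mm square outside; walls and dividers are 4 mm thick, their tops 45 mm above the bench.
- pad_yellow: Yellow pad, 66 x 66 x 3 mm, fixed in the middle of one of the grey caddy's 2 x 2 cells (each 72 mm square inside). Origin: centre of its underside, 4 mm above the bench; x, y along the caddy's walls. A bottle here stands with its underside 7 mm above the bench. Over the middle of the caddy's two outer walls at its +y and -y ends a steel handle rises to 66 mm above the bench.
- pad_green: Green pad, 66 x 66 x 3 mm, fixed in the middle of one of the grey caddy's 2 x 2 cells (each 72 mm square inside). Origin: centre of its underside, 4 mm above the bench; x, y along the caddy's walls. A bottle here stands with its underside 7 mm above the bench. Cells are 76 mm apart centre to centre; all four pads share the caddy's yaw.
- pad_blue: Blue pad, 66 x 66 x 3 mm, fixed in the middle of one of the grey caddy's 2 x 2 cells (each 72 mm square inside). Origin: centre of its underside, 4 mm above the bench; x, y along the caddy's walls. A bottle here stands with its underside 7 mm above the bench. Which colour lies in which cell changes.
Not all that is in view belongs to the job. What is shaped like the clear_blue but pink is not meant. There is more than one size of the pad_red; the one meant has the size given above.

How it is judged:
By the outcome, as a careful person would: the job done as asked, in the order asked, and still so for the second after the job is handed in, with the robot touching nothing.
It also fails if it takes over 106 s, if anything falls off the work surface, if the arm or the gripper's body presses on something with over 40 N, if the wrist force passes 120 N, or if a joint passes its speed limit or range.

ROBOT

A 6-joint arm with a two-finger parallel gripper is mounted at the origin on the work surface. World frame = base frame: x ahead of the robot, y to its left, z up, the work surface at z = 0. Lengths are in m, angles in rad, forces in N, time in s.
With the tool pointing down it reaches from about 0.35 to 0.85 m from the base axis. Payload 8.1 kg.
Tool frame: the origin (TCP) lies midway between the tips of the shut fingers; the grasp point (between the pads) lies 19 mm behind it; z points along the fingers, y is the direction in which the jaws open and shut (so a half turn about z gives the same grasp; the last joint's range is limited). The gripper opens to 85 mm and grips with 20 to 120 N. Pads are 22 mm wide; open, the fingers measure 114 mm over their backs; the gripper's body (76 mm by 85 mm) begins 54 mm behind the grasp point. The pads swing forward as they close: fully open they stand 13 mm farther back than shut.
Start: joints at [-1.251, 0.13, 1.488, -0, 1.523, -0.085], TCP at [0.236, -0.552, 0.205] pointing down, gripper open.
Joint ranges: [-2.96, 2.96], [-0.89, 2.26], [0.02, 2.5], [-1.34, 4.48], [0, 2.73], [-2.66, 2.66]. Speed limits (rad/s): [2.39, 2.39, 2.79, 3.14, 3.14, 3.14].

INTERFACE

Orientations are given as a unit quaternion [w, x, y, z].
In Python, from rig import bot gives the robot as it stands.
- The arm moves only by the shell command python3 -m handwheel 'ROWS' [FORCE]. ROWS is a JSON object of lists of equal length, an entry for each row: "fingers": the gripper's target within -1 to 1 (shut at 1, half-way at 0, fully open at -1); "linear": the shift along the tool's x, y, z in m, a list of three; "roll": the turn about the tool's z in degrees. In form: {"fingers": [fingers, ...], "linear": [[tx, ty, tz], ...], "roll": [roll, ...]}. A call has 1 to 10 rows; each row shifts and turns the pose as measured when the row begins, along the tool's axes as they then stand; what a row does not reach is not made up. A row lasts 1/10 s, in which the tool goes at most 50 mm and 8.59 degrees, less where a joint would pass 70% of its speed; a pose out of reach is approached as far as the arm can. A call with a gripper value outside its range is refused whole. The fingers move at their own pace and stop on an object; FORCE is the grip in N (left out, the last holds). Time passes only in rows, so rows that do not move let the fingers close. It gives the time, the measured TCP pose, the force and the opening at its end, in the units of the state.
- bot.get_obs(): the state, without advancing time (a new reading comes with each control period).
- bot.grab_frame(name): name is "scene" or "top" or "wrist"; returns (picture, depth): 480x640x3 uint8, blue, green, red; 480x640 float32, m along the optical axis (not along the pixel's ray), 0 where there is no reading.
- bot.camera_params(name): a dict with "K" (3x3 intrinsics, pixels), "T" (4x4, takes a point from camera to world coordinates). Camera axes: x right, y up, looking along -z (the intrinsics and any distortion apply to the point x, -y, -z); pixel columns grow to the right and rows downward; lengths in m; the calibration is good to about 2 mm. The wrist camera is an equidistant fisheye: a pixel r from the principal point sees the ray r / f radians off the axis. A picture is of the moment at which its call begins: read the wrist's pose just before it. camera_params takes no time and is no camera call; for the wrist camera it gives the pose at the moment of the call.
- bot.close_job(): hands the job in, once; it reports no verdict.
The state is a dict: "t": time; "q": joint angles; "qd": joint speeds; "joint_efforts": joint torques, N m; "ee_pos": TCP position; "eef_rot": TCP orientation; "wrist_force": force on the tool from outside, world axes, zero at the start; "moment": the same for the moment, N m; "finger_gap": finger opening in m.
Only numpy, scipy, OpenCV 4.12 (cv2) and the standard library are available. Lean on these libraries where they do the work, as an engineer would, in place of code of your own. Each camera call takes 0.05 s, during which the arm holds its last target. There are 200 camera calls.

## Working session

There is one attempt and no reset: what is moved stays moved. The work goes in short steps, Python scripts to look and compute and a shell command to move; the robot and the scene stay as the last step left them, time stands still between calls to the robot, and variables do not carry over. Pictures are saved under pics/ and viewed, about 12 in all and at most 16, crops included, and the job is handed in when it is done.

```bash
mkdir -p pics; ls; python3 - <<'E'
from rig import bot
import cv2,numpy as np
for n in("top","scene"):
    p,d=bot.grab_frame(n); cv2.imwrite(f"pics/{n}0.png",p); np.savez(f"/tmp/{n}0.npz",p=p,d=d)
    c=bot.camera_params(n); print(n,{k:np.round(v,4).tolist() if hasattr(v,'shape') else v for k,v in c.items()})
print(bot.get_obs())
E
```

```text
pics
top {'K': [[462.4657, 0.0, 324.018], [0.0, 462.4657, 237.3031], [0.0, 0.0, 1.0]], 'T': [[-0.0082, 0.9926, -0.1207, 0.333], [-0.9999, -0.0074, 0.0073, 0.0537], [0.0064, 0.1208, 0.9927, 1.0751], [0.0, 0.0, 0.0, 1.0]]}
scene {'K': [[440.1686, 0.0, 316.9229], [0.0, 440.1686, 243.2579], [0.0, 0.0, 1.0]], 'T': [[0.278, -0.8138, 0.5103, 1.0328], [0.9605, 0.2296, -0.1572, -0.1536], [0.0108, 0.5339, 0.8455, 1.0031], [0.0, 0.0, 0.0, 1.0]]}
{'t': 0.1, 'q': array([-1.25138934e+00,  1.31088131e-01,  1.48911149e+00, -1.71910250e-06,
        1.52302754e+00, -8.54381053e-02]), 'qd': array([-0.00086718,  0.00012626, -0.00335971,  0.00040248,  0.00171584,
        0.00303473]), 'joint_efforts': array([ 5.53869613e-04, -5.70951104e+01, -5.01943088e+01, -2.54249453e-04,
        8.14385625e-03, -3.39608141e-05]), 'ee_pos': array([ 0.23616098, -0.55100341,  0.20428023]), 'eef_rot': array([-8.11565797e-04,  9.79582081e-01,  2.01042976e-01, -9.62404996e-05]), 'wrist_force': array([-0.71785549,  0.12078649, -0.01432242]), 'moment': array([-0.02088729,  0.02358511,  0.0026019 ]), 'finger_gap': 0.08541559381209606}
```

View pics/top0.png

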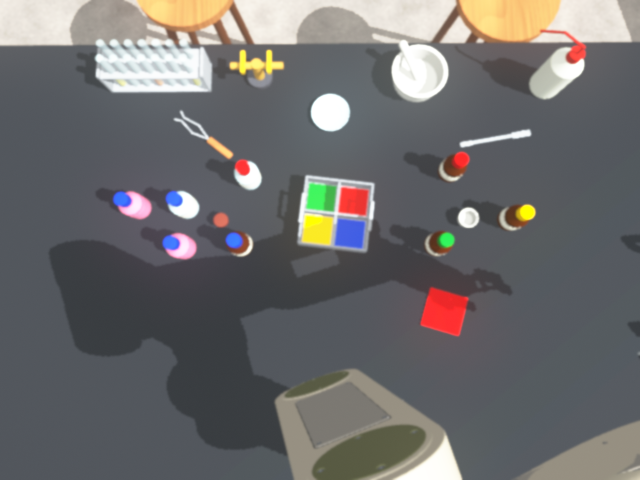

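View pics/scene0.png

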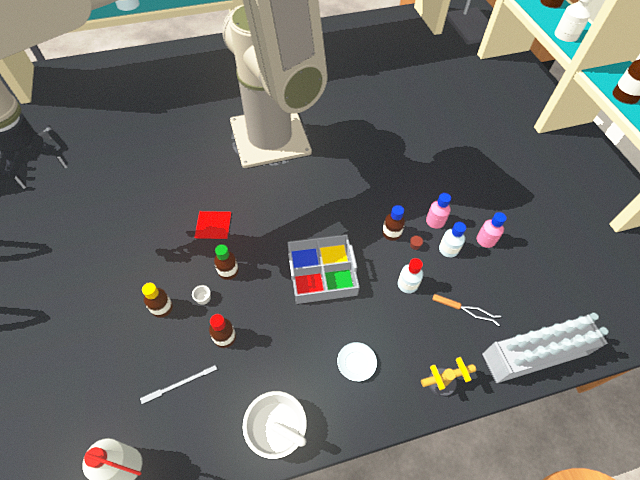

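The top view shows the amber caps at red (460,160), green (446,241), yellow (526,213) and blue (235,241). The clear bottles are at (243,167) and (174,199). The caddy is centred at (337,214) with its pads green top left, red top right, yellow bottom left and blue bottom right. The big red pad at (445,311) is the decoy.

```bash
cat > h.py <<'E'
import numpy as np,cv2
from rig import bot
def world(name,d,cp=None):
    c=cp or bot.camera_params(name);K=np.array(c["K"]);T=np.array(c["T"])
    v,u=np.mgrid[:480,:640]
    x=(u-K[0,2])/K[0,0]*d;y=(v-K[1,2])/K[1,1]*d
    return np.stack([x,-y,-d],-1)@T[:3,:3].T+T[:3,3]
def ray(name,u,v,z):
    c=bot.camera_params(name);K=np.array(c["K"]);T=np.array(c["T"])
    r=T[:3,:3]@np.array([(u-K[0,2])/K[0,0],-(v-K[1,2])/K[1,1],-1]);o=T[:3,3]
    return (o+r*(z-o[2])/r[2])[:2]
E
python3 - <<'E'
from h import *
caps={"red":(460,160),"green":(446,241),"yel":(526,213),"blue":(235,241),"cred":(243,167),"cblue":(174,199),"p1":(122,199),"p2":(171,242)}
f=np.load("/tmp/top0.npz");W=world("top",f["d"])
hsv=cv2.cvtColor(f["p"],cv2.COLOR_BGR2HSV)
for n,(u,v) in caps.items():
    s=np.s_[v-22:v+23,u-22:u+23];w=W[s].reshape(-1,3);w=w[(f["d"][s].ravel()>0)]
    top=w[(w[:,2]>.099)&(w[:,2]<.12)]
    print(n,len(top),top.mean(0).round(4),((top.min(0)+top.max(0))/2).round(4),np.ptp(top,0).round(3),"ray",ray("top",u,v,.106).round(3))
# pads
P={"green":(321,197),"red":(354,201),"yel":(318,229),"blue":(350,233)}
for n,(u,v) in P.items():
    h=hsv[v,u,0];m=(abs(hsv[...,0].astype(int)-int(h))<10)&(hsv[...,1]>150);m=m.astype(np.uint8)
    k,l,st,ce=cv2.connectedComponentsWithStats(m)
    i=l[v,u];ys,xs=np.where(l==i);r=cv2.minAreaRect(np.stack([xs,ys],1).astype(np.float32))
    print(n,st[i],ray("top",*r[0],.007).round(4),W[ys,xs].mean(0).round(4),"ang",r[2])
ww=W[170:260,290:385].reshape(-1,3);ww=ww[(ww[:,2]>.04)&(ww[:,2]<.05)]
r=cv2.minAreaRect(ww[:,:2].astype(np.float32)*1000);print("rim",r)
ww=W[170:260,290:385].reshape(-1,3);ww=ww[(ww[:,2]>.055)&(ww[:,2]<.08)];print(len(ww),ww[:,:2].min(0),ww[:,:2].max(0))
E
```

```text
red 154 [ 0.6188 -0.252   0.105 ] [ 0.6191 -0.252   0.1047] [0.029 0.029 0.011] ray [ 0.617 -0.248]
green 160 [ 0.444  -0.2129  0.1053] [ 0.4444 -0.2137  0.1046] [0.028 0.029 0.011] ray [ 0.441 -0.211]
yel 163 [ 0.5019 -0.3867  0.1054] [ 0.5015 -0.388   0.1047] [0.027 0.029 0.011] ray [ 0.5   -0.384]
blue 156 [0.447  0.2374 0.105 ] [0.4477 0.2376 0.105 ] [0.028 0.028 0.01 ] ray [0.444 0.234]
cred 152 [0.6048 0.22   0.105 ] [0.6053 0.2207 0.1045] [0.03  0.028 0.009] ray [0.604 0.219]
cblue 158 [0.5366 0.3662 0.1048] [0.5368 0.366  0.1046] [0.029 0.029 0.009] ray [0.535 0.365]
p1 159 [0.537  0.4779 0.1048] [0.5377 0.4787 0.104 ] [0.029 0.029 0.01 ] ray [0.536 0.475]
p2 164 [0.4421 0.3696 0.1049] [0.4424 0.3696 0.104 ] [0.028 0.029 0.01 ] ray [0.443 0.369]
green [307 184  28  26 585] [0.5587 0.053 ] [0.5579 0.0534 0.0119] ang 7.125016689300537
red [339 188  29  27 641] [ 0.5486 -0.0234] [ 0.5482 -0.0234  0.0097] ang 6.340191841125488
yel [303 216  29  28 706] [0.4818 0.0617] [0.4811 0.0616 0.011 ] ang 6.34019136428833
blue [336 220  28  28 661] [ 0.472  -0.0138] [ 0.4714 -0.0135  0.0129] ang 6.340191841125488
rim ((514.3135375976562, 18.265060424804688), (156.0511932373047, 156.9462432861328), 82.85914611816406)
215 [ 0.47133502 -0.06355388] [0.55559746 0.10166287]
```

```bash
cat > g.py <<'E'
import sys
from h import *
from scipy.spatial.transform import Rotation as R
S={"red":(.619,-.252),"green":(.4442,-.2133),"yellow":(.5017,-.3873),"blue":(.4473,.2375),
"Cgreen":(.5570,.0517),"Cred":(.5476,-.0240),"Cyellow":(.4814,.0610),"Cblue":(.4719,-.0144)}
o=bot.get_obs();w,x,y,z=o["eef_rot"]
M=R.from_quat([x,y,z,w]).as_matrix();p=o["ee_pos"]
print("t",o["t"].__round__(2),"pos",p.round(4),"gap",round(o["finger_gap"],4),"F",o["wrist_force"].round(1),"tool z",M[:,2].round(4),"headx",np.degrees(np.arctan2(M[1,0],M[0,0])).round(1),"q6",o["q"][5].round(2))
for n in sys.argv[1:]:
    t=np.array([*S[n],p[2]]);print(n,"tool shift mm",(M.T@(t-p)*1000).round(1))
E
python3 g.py yellow
```

```text
t 0.1 pos [ 0.2362 -0.551   0.2043] gap 0.0854 F [-0.7  0.1 -0. ] tool z [-5.0e-04  1.6e-03 -1.0e+00] headx 23.2 q6 -0.09
yellow tool shift mm [ 3.086e+02 -4.590e+01  1.000e-01]
```

```bash
python3 -m handwheel '{"fingers":[-0.6,-0.6,-0.6,-0.6,-0.6,-0.6,-0.6,-0.6,-0.6,-0.6],"linear":[[0.03,-0.005,0],[0.034,-0.005,0],[0.034,-0.005,0],[0.034,-0.005,0],[0.034,-0.005,0],[0.034,-0.005,0],[0.034,-0.005,0],[0.034,-0.005,0],[0.03,-0.004,0],[0,0,0]],"roll":[0,0,0,0,0,0,0,0,0,0]}' 40; python3 g.py yellow
```

```text
t: 1.1
ee_pos: [0.4993, -0.3852, 0.1976]
eef_rot: [-0.005, 0.98, 0.199, -0.002]
wrist_force: [1.1, 0.1, -0.4]
finger_gap: 0.0683
t 1.1 pos [ 0.4993 -0.3852  0.1976] gap 0.0683 F [ 1.1  0.1 -0.4] tool z [-0.0066  0.0097 -0.9999] headx 22.9 q6 0.43
yellow tool shift mm [ 1.4  2.8 -0. ]
```

```bash
python3 -m handwheel '{"fingers":[-0.6,-0.6,-0.6,-0.6],"linear":[[0.001,0.003,0.03],[0,0,0.03],[0,0,0.025],[0,0,0]],"roll":[0,0,0,0]}' 40; python3 g.py yellow
python3 - <<'E'
from h import *
p,d=bot.grab_frame("wrist");cv2.imwrite("pics/w1.png",p)
E
```

```text
t: 1.5
ee_pos: [0.5006, -0.3867, 0.1097]
eef_rot: [-0.005, 0.98, 0.2, -0.003]
wrist_force: [-0.8, -0.3, -0.6]
finger_gap: 0.0683
t 1.5 pos [ 0.5006 -0.3867  0.1097] gap 0.0683 F [-0.8 -0.3 -0.6] tool z [-0.0075  0.0091 -0.9999] headx 23.1 q6 0.43
yellow tool shift mm [ 0.8  1.  -0. ]
```

View pics/w1.png

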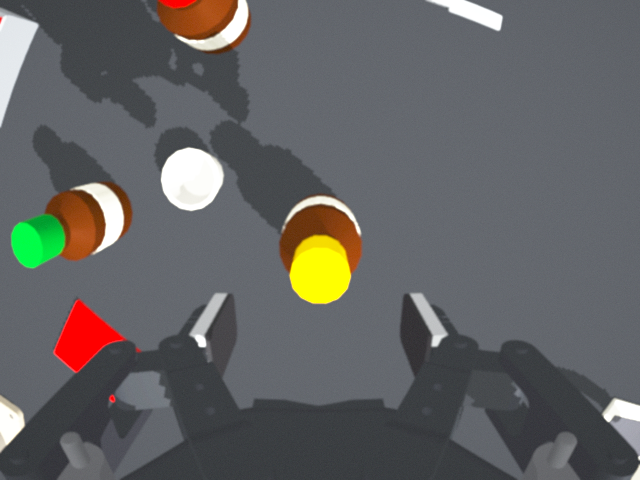

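The wrist view shows the yellow cap at (320,270), midway between the jaws (about 220 and 420). I'll go down and close.

```bash
python3 -m handwheel '{"fingers":[-0.6,-0.6,1,1,1,1,1,1,1,1],"linear":[[0.001,0.001,0.02],[0,0,0.015],[0,0,0],[0,0,0],[0,0,0],[0,0,0],[0,0,0],[0,0,0],[0,0,0],[0,0,0]],"roll":[0,0,0,0,0,0,0,0,0,0]}' 40; python3 g.py yellow
```

```text
t: 2.55
ee_pos: [0.5058, -0.3932, 0.0872]
eef_rot: [0.001, 0.98, 0.199, 0.002]
wrist_force: [0.1, 0.0, -0.1]
finger_gap: -0.0001
t 2.55 pos [ 0.5058 -0.3932  0.0872] gap -0.0001 F [ 0.1  0.  -0.1] tool z [ 0.0041 -0.0021 -1.    ] headx 23.0 q6 0.43
yellow tool shift mm [-1.5 -7.  -0. ]
```

The gripper shut without holding anything, so I'm looking before moving again.

```bash
python3 - <<'E'
from h import *
p,d=bot.grab_frame("wrist");cv2.imwrite("pics/w2.png",p)
p,d=bot.grab_frame("scene")
cv2.imwrite("pics/s2.png",cv2.resize(p[200:360,100:300],None,fx=3,fy=3))
E
```

```text
(no output)
```

View pics/w2.png

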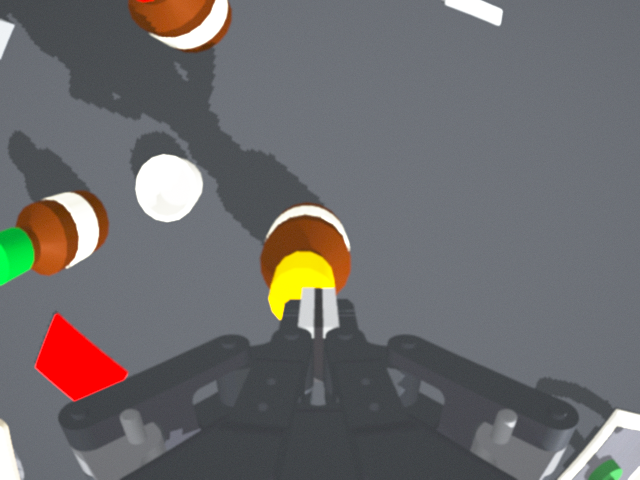

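View pics/s2.png

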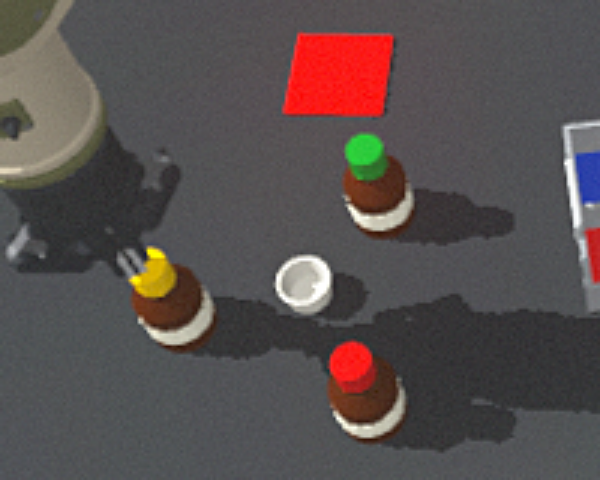

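The bottle is still standing. The shut fingers, at (318,300), sit just behind and right of the cap at (302,285). I'll measure the cap and the fingertips in the wrist depth image.

```bash
cat >> h.py <<'E'
from scipy.spatial.transform import Rotation as R
def wristpts():
    o=bot.get_obs();c=bot.camera_params("wrist");p,d=bot.grab_frame("wrist")
    K=np.array(c["K"]);T=np.array(c["T"]);v,u=np.mgrid[:480,:640]
    a=(u-K[0,2])/K[0,0];b=(v-K[1,2])/K[1,1];r=np.hypot(a,b)+1e-9;s=np.tan(r)/r
    W=np.stack([a*s*d,-b*s*d,-d],-1)@T[:3,:3].T+T[:3,3]
    w,x,y,z=o["eef_rot"];M=R.from_quat([x,y,z,w]).as_matrix()
    return p,d,W,(W-o["ee_pos"])@M,o
E
python3 - <<'E'
from h import *
p,d,W,L,o=wristpts()
hsv=cv2.cvtColor(p,cv2.COLOR_BGR2HSV)
m=(abs(hsv[...,0].astype(int)-30)<6)&(hsv[...,1]>200)&(d>0)
m&=(W[...,2]>.1)&(W[...,2]<.112)
w=W[m];l=L[m];print(len(w),"world mid",(w.min(0)+w.max(0))/2,np.ptp(w,0),"tool",(l.min(0)+l.max(0))/2)
for v in(292,300,310,325):print(v,[ (L[v,u]*1000).round(1).tolist() for u in(308,318,328)])
print(np.array(bot.camera_params("wrist")["K"]).round(1).tolist(), (np.array(bot.camera_params("wrist")["T"])[:3,3]-o["ee_pos"]).round(4))
p,d=bot.grab_frame("top");W=world("top",d);s=np.s_[190:240,500:550];w=W[s].reshape(-1,3);h=cv2.cvtColor(p,cv2.COLOR_BGR2HSV)[s].reshape(-1,3)
k=(w[:,2]>.099)&(w[:,2]<.112)&(abs(h[:,0].astype(int)-30)<8);w=w[k];print("top",len(w),(w.min(0)+w.max(0))/2,np.ptp(w,0))
E
```

```text
1684 world mid [ 0.50356269 -0.38537585  0.10424087] [0.02826544 0.02600907 0.00846793] tool [ 0.0019453  -0.00694114 -0.01723962]
292 [[10.0, -3.3, -36.1], [10.7, 0.6, -37.8], [10.0, 4.5, -36.2]]
300 [[9.9, -3.1, -43.4], [9.6, 0.6, -42.7], [9.6, 4.3, -42.8]]
310 [[9.3, -2.9, -50.7], [10.1, 0.6, -52.3], [9.4, 4.1, -50.8]]
325 [[9.9, -2.6, -63.0], [9.3, 0.6, -61.9], [9.2, 3.9, -61.6]]
[[371.6, 0.0, 318.1], [0.0, 371.6, 242.4], [0.0, 0.0, 1.0]] [0.0617 0.026  0.1692]
top 35 [ 0.5021645  -0.38034473  0.10422351] [0.02650412 0.01610375 0.01006676]
```

```bash
python3 g.py yellow; python3 - <<'E'
from h import *
def rel():
    o=bot.get_obs();T=np.array(bot.camera_params("wrist")["T"]);w,x,y,z=o["eef_rot"];M=R.from_quat([x,y,z,w]).as_matrix()
    return (M.T@(T[:3,3]-o["ee_pos"])).round(4),(M.T@T[:3,:3]).round(3).tolist(),o["ee_pos"].round(4),o["q"].round(3)
print(rel());p,d,W,L,o=wristpts();print(rel())
print(d[300,318],W[300,318],[ (v,d[v,318].round(4)) for v in range(270,300,4)])
E
```

```text
t 2.75 pos [ 0.5057 -0.3931  0.0869] gap -0.0 F [ 0.2 -0.6 -0.3] tool z [ 0.0038 -0.0018 -1.    ] headx 23.0 q6 0.43
yellow tool shift mm [-1.4 -6.9 -0. ]
(array([ 0.0674,  0.0008, -0.1691]), [[-0.001, 0.963, 0.271], [1.0, 0.001, 0.001], [0.001, 0.271, -0.963]], array([ 0.5057, -0.3931,  0.0869]), array([-7.420e-01,  3.140e-01,  1.497e+00,  1.000e-03,  1.327e+00,
        4.270e-01]))
(array([ 0.0675,  0.0008, -0.1691]), [[-0.001, 0.963, 0.271], [1.0, 0.001, 0.001], [0.001, 0.271, -0.963]], array([ 0.5056, -0.3931,  0.0869]), array([-7.420e-01,  3.140e-01,  1.497e+00,  1.000e-03,  1.327e+00,
        4.270e-01]))
0.13769975 [ 0.51442994 -0.38984233  0.1292865 ] [(270, np.float32(0.1601)), (274, np.float32(0.1582)), (278, np.float32(0.1596)), (282, np.float32(0.1594)), (286, np.float32(0.1609)), (290, np.float32(0.1459)), (294, np.float32(0.1422)), (298, np.float32(0.1383))]
```

The fingers appear to have closed on top of the cap: the tips seem higher than the reported TCP. I'll lift 50 mm with the fingers shut and check where the tips end with nothing behind them.

```bash
python3 -m handwheel '{"fingers":[1,1,1,1],"linear":[[0,0,-0.025],[0,0,-0.025],[0,0,-0.005],[0,0,0]],"roll":[0,0,0,0]}' 40; python3 g.py yellow; python3 - <<'E'
from h import *
p,d,W,L,o=wristpts();cv2.imwrite("pics/w3.png",p)
for u in(308,318,328):print(u,[(v,(L[v,u]*1000).round().tolist()) for v in range(250,320,5)])
hsv=cv2.cvtColor(p,cv2.COLOR_BGR2HSV)
m=(abs(hsv[...,0].astype(int)-30)<6)&(hsv[...,1]>200)&(d>0)&(W[...,2]>.1)&(W[...,2]<.112)
w=W[m];l=L[m];print(len(w),(w.min(0)+w.max(0))/2,np.ptp(w,0),"tool",(l.min(0)+l.max(0))/2)
E
```

```text
t: 3.2
ee_pos: [0.5044, -0.3921, 0.1411]
eef_rot: [-0.0, 0.98, 0.199, 0.001]
wrist_force: [0.1, 0.5, -1.5]
finger_gap: 0.0001
t 3.2 pos [ 0.5044 -0.3921  0.1411] gap 0.0001 F [ 0.1  0.5 -1.5] tool z [ 1.e-03  8.e-04 -1.e+00] headx 23.0 q6 0.43
yellow tool shift mm [-0.6 -5.4  0. ]
308 [(250, [6.0, -5.0, 35.0]), (255, [3.0, -5.0, 34.0]), (260, [-0.0, -5.0, 35.0]), (265, [-4.0, -5.0, 35.0]), (270, [-6.0, -5.0, 34.0]), (275, [-10.0, -5.0, 34.0]), (280, [-13.0, -5.0, 34.0]), (285, [-59.0, -9.0, 140.0]), (290, [10.0, -3.0, -33.0]), (295, [9.0, -3.0, -37.0]), (300, [10.0, -3.0, -43.0]), (305, [10.0, -3.0, -48.0]), (310, [9.0, -3.0, -51.0]), (315, [10.0, -3.0, -56.0])]
318 [(250, [5.0, 0.0, 35.0]), (255, [3.0, 0.0, 35.0]), (260, [-0.0, 0.0, 35.0]), (265, [-3.0, 0.0, 35.0]), (270, [-7.0, 0.0, 35.0]), (275, [-10.0, 0.0, 35.0]), (280, [-55.0, 0.0, 141.0]), (285, [-60.0, 0.0, 141.0]), (290, [10.0, 1.0, -34.0]), (295, [10.0, 1.0, -38.0]), (300, [10.0, 1.0, -43.0]), (305, [10.0, 1.0, -48.0]), (310, [10.0, 1.0, -51.0]), (315, [10.0, 1.0, -56.0])]
328 [(250, [6.0, 6.0, 34.0]), (255, [3.0, 6.0, 35.0]), (260, [-1.0, 6.0, 35.0]), (265, [-3.0, 6.0, 34.0]), (270, [-6.0, 6.0, 34.0]), (275, [-50.0, 9.0, 142.0]), (280, [-55.0, 9.0, 141.0]), (285, [-59.0, 9.0, 140.0]), (290, [10.0, 5.0, -33.0]), (295, [9.0, 4.0, -37.0]), (300, [10.0, 4.0, -43.0]), (305, [10.0, 4.0, -49.0]), (310, [10.0, 4.0, -52.0]), (315, [10.0, 4.0, -56.0])]
1998 [ 0.5024716  -0.38704198  0.10430297] [0.03001923 0.02967128 0.00850743] tool [ 0.0001524  -0.00534436  0.03676758]
```

View pics/w3.png

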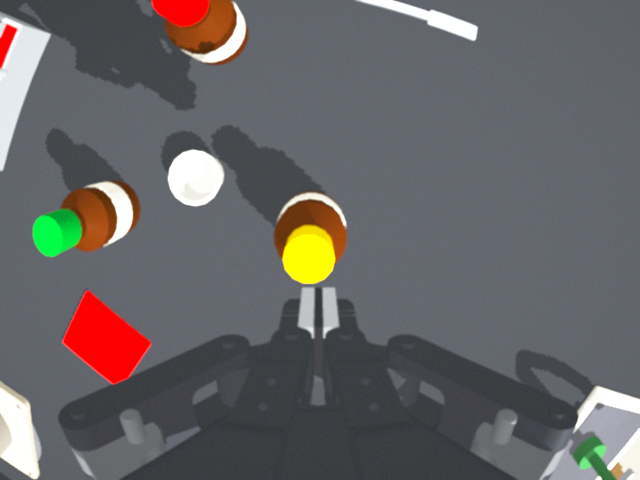

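The tips really end about 33 mm behind the reported TCP (tool z ≈ −33), and the bottle stands unmoved at (0.502, −0.387). So the grasp needs a reported TCP z of about 0.040.

```bash
python3 -m handwheel '{"fingers":[-0.6,-0.6,-0.6,-0.6,-0.6,-0.6,-0.6,-0.6],"linear":[[0,-0.005,0],[0,0,0],[0,0,0],[0,0,0],[0,0,0.02],[0,0,0.02],[0,0,0.02],[0,0,0]],"roll":[0,0,0,0,0,0,0,0]}' 40; python3 g.py yellow
```

```text
t: 4.05
ee_pos: [0.5004, -0.3851, 0.074]
eef_rot: [-0.003, 0.98, 0.199, -0.001]
wrist_force: [-0.2, 1.2, -0.7]
finger_gap: 0.068
t 4.05 pos [ 0.5004 -0.3851  0.074 ] gap 0.068 F [-0.2  1.2 -0.7] tool z [-0.0034  0.0047 -1.    ] headx 23.0 q6 0.43
yellow tool shift mm [ 0.4  2.5 -0. ]
```

```bash
python3 -m handwheel '{"fingers":[-0.6,-0.6,-0.6,1,1,1,1,1,1,1],"linear":[[0,0.002,0.017],[0,0,0.017],[0,0,0],[0,0,0],[0,0,0],[0,0,0],[0,0,0],[0,0,0],[0,0,0],[0,0,0]],"roll":[0,0,0,0,0,0,0,0,0,0]}' 40; python3 g.py yellow
```

```text
t: 5.05
ee_pos: [0.5026, -0.3883, 0.0407]
eef_rot: [-0.001, 0.98, 0.199, -0.0]
wrist_force: [0.5, 0.0, -1.7]
finger_gap: 0.029
t 5.05 pos [ 0.5026 -0.3883  0.0407] gap 0.029 F [ 0.5  0.  -1.7] tool z [-5.0e-04  2.1e-03 -1.0e+00] headx 23.0 q6 0.43
yellow tool shift mm [-0.4 -1.3  0. ]
```

Gripped with a 29 mm gap. Now lifting.

```bash
python3 -m handwheel '{"fingers":[1,1,1,1,1,1,1],"linear":[[0,0,-0.015],[0,0,-0.025],[0,0,-0.03],[0,0,-0.03],[0,0,-0.025],[0,0,-0.015],[0,0,0]],"roll":[0,0,0,0,0,0,0]}' 60; python3 g.py Cyellow
```

```text
t: 5.75
ee_pos: [0.5023, -0.3882, 0.1911]
eef_rot: [-0.001, 0.98, 0.199, 0.0]
wrist_force: [0.6, -0.1, -1.9]
finger_gap: 0.0288
t 5.75 pos [ 0.5023 -0.3882  0.1911] gap 0.0288 F [ 0.6 -0.1 -1.9] tool z [-1.0e-04  1.7e-03 -1.0e+00] headx 23.0 q6 0.43
Cyellow tool shift mm [ 156.4 -421.6    0.8]
```

```bash
python3 -m handwheel '{"fingers":[1,1,1,1,1,1,1,1,1,1],"linear":[[0.008,-0.02,0],[0.013,-0.035,0],[0.014,-0.038,0],[0.014,-0.038,0],[0.014,-0.038,0],[0.014,-0.038,0],[0.014,-0.038,0],[0.013,-0.035,0],[0.008,-0.02,0],[0,0,0]],"roll":[0,0,0,0,0,0,0,0,0,0]}'; python3 g.py Cyellow
```

```text
t: 6.75
ee_pos: [0.4812, -0.0557, 0.1798]
eef_rot: [-0.005, 0.98, 0.198, -0.006]
wrist_force: [-0.4, -1.0, -0.4]
finger_gap: 0.0285
t 6.75 pos [ 0.4812 -0.0557  0.1798] gap 0.0285 F [-0.4 -1.  -0.4] tool z [-0.0129  0.0074 -0.9999] headx 22.8 q6 0.95
Cyellow tool shift mm [  45.4 -107.6    0.9]
```

```bash
python3 -m handwheel '{"fingers":[1,1,1,1,1,1],"linear":[[0.009,-0.02,0],[0.012,-0.028,0],[0.012,-0.028,0],[0.008,-0.018,0],[0.003,-0.007,0],[0,0,0]],"roll":[0,0,0,0,0,0]}'; python3 g.py Cyellow
```

```text
t: 7.35
ee_pos: [0.48, 0.0548, 0.1745]
eef_rot: [-0.005, 0.98, 0.197, -0.01]
wrist_force: [0.3, 0.3, -1.8]
finger_gap: 0.0288
t 7.35 pos [0.48   0.0548 0.1745] gap 0.0288 F [ 0.3  0.3 -1.8] tool z [-0.0211  0.0054 -0.9998] headx 22.7 q6 1.18
Cyellow tool shift mm [ 3.7 -5.2  0. ]
```

```bash
python3 -m handwheel '{"fingers":[1,1,1,1,1,1],"linear":[[0.003,-0.004,0],[0.002,-0.001,0.02],[0,0,0.03],[0,0,0.03],[0,0,0.012],[0,0,0]],"roll":[0,0,0,0,0,0]}'; python3 g.py Cyellow
```

```text
t: 7.95
ee_pos: [0.483, 0.0564, 0.0804]
eef_rot: [-0.003, 0.981, 0.194, -0.009]
wrist_force: [-0.3, -0.6, -2.2]
finger_gap: 0.0287
t 7.95 pos [0.483  0.0564 0.0804] gap 0.0287 F [-0.3 -0.6 -2.2] tool z [-0.0183  0.0035 -0.9998] headx 22.4 q6 1.19
Cyellow tool shift mm [ 0.3 -4.9  0. ]
```

```bash
python3 -m handwheel '{"fingers":[1,1,1,1],"linear":[[0,-0.005,0.005],[0,0,0.012],[0,0,0.006],[0,0,0]],"roll":[0,0,0,0]}'; python3 g.py Cyellow
```

```text
t: 8.35
ee_pos: [0.4833, 0.0608, 0.0593]
eef_rot: [-0.003, 0.981, 0.194, -0.006]
wrist_force: [0.2, 0.2, -1.7]
finger_gap: 0.0282
t 8.35 pos [0.4833 0.0608 0.0593] gap 0.0282 F [ 0.2  0.2 -1.7] tool z [-0.0133  0.0035 -0.9999] headx 22.3 q6 1.2
Cyellow tool shift mm [-1.6 -0.9  0. ]
```

```bash
python3 -m handwheel '{"fingers":[1,1,1,1,1],"linear":[[-0.001,0,0.005],[0,0,0.004],[0,0,0.003],[0,0,0.002],[0,0,0]],"roll":[0,0,0,0,0]}'; python3 g.py Cyellow
```

```text
t: 8.85
ee_pos: [0.4841, 0.0608, 0.0467]
eef_rot: [-0.003, 0.981, 0.194, -0.004]
wrist_force: [-0.1, -0.2, -1.1]
finger_gap: 0.0288
t 8.85 pos [0.4841 0.0608 0.0467] gap 0.0288 F [-0.1 -0.2 -1.1] tool z [-0.0093  0.0038 -0.9999] headx 22.3 q6 1.2
Cyellow tool shift mm [-2.4 -1.2  0. ]
```

```bash
python3 -m handwheel '{"fingers":[1,1],"linear":[[0,0,0.002],[0,0,0]],"roll":[0,0]}'; python3 g.py Cyellow
```

```text
t: 9.05
ee_pos: [0.4859, 0.0612, 0.0471]
eef_rot: [-0.003, 0.981, 0.194, -0.003]
wrist_force: [0.4, 0.1, -0.8]
finger_gap: 0.0285
t 9.05 pos [0.4859 0.0612 0.0471] gap 0.0285 F [ 0.4  0.1 -0.8] tool z [-0.006   0.0045 -1.    ] headx 22.4 q6 1.2
Cyellow tool shift mm [-4.2 -1.5  0. ]
```

It has stopped going down, so it's seated on the pad. Releasing, then up and on to red.

```bash
python3 -m handwheel '{"fingers":[-0.2,-0.2,-0.2,-0.2,-0.2,-0.2,-0.2,-0.2,-0.2,-0.2],"linear":[[0,0,0],[0,0,0],[0,0,0],[0,0,0],[0,0,-0.02],[0,0,-0.03],[0,0,-0.035],[0,0,-0.035],[0,0,-0.015],[0,0,0]],"roll":[0,0,0,0,0,0,0,0,0,0]}'; python3 g.py red
python3 - <<'E'
from h import *
p,d=bot.grab_frame("top");W=world("top",d)
cv2.imwrite("pics/t2.png",cv2.resize(p[150:290,280:480],None,fx=3,fy=3))
w=W[160:260,290:385].reshape(-1,3);w=w[(w[:,2]>.108)&(w[:,2]<.118)];print(len(w),w.mean(0),np.ptp(w,0))
E
```

```text
t: 10.05
ee_pos: [0.4846, 0.0602, 0.1843]
eef_rot: [-0.003, 0.981, 0.194, -0.005]
wrist_force: [0.7, 0.4, 0.2]
finger_gap: 0.0509
t 10.05 pos [0.4846 0.0602 0.1843] gap 0.0509 F [0.7 0.4 0.2] tool z [-0.0112  0.004  -0.9999] headx 22.3 q6 1.2
red tool shift mm [  5.6 339.9  -2.8]
71 [0.47880731 0.06097711 0.11166848] [0.01329192 0.02748816 0.0083441 ]
```

View pics/t2.png

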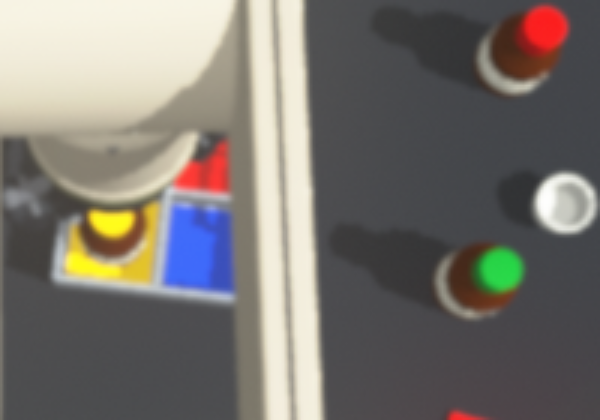

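Yellow is upright in the yellow cell, with its cap at crop (110,222). Next is red.

```bash
python3 -m handwheel '{"fingers":[-0.6,-0.6,-0.6,-0.6,-0.6,-0.6,-0.6,-0.6,-0.6,-0.6],"linear":[[0,0.025,0],[0,0.038,0],[0,0.04,0],[0.001,0.04,0],[0.001,0.04,0],[0.001,0.04,0],[0.001,0.04,0],[0.001,0.036,0],[0,0.02,0],[0,0,0]],"roll":[0,0,0,0,0,0,0,0,0,0]}' 60; python3 g.py red
```

```text
t: 11.1
ee_pos: [0.6057, -0.2408, 0.1557]
eef_rot: [-0.01, 0.981, 0.195, -0.016]
wrist_force: [0.8, 0.3, -0.1]
finger_gap: 0.0685
t 11.1 pos [ 0.6057 -0.2408  0.1557] gap 0.0685 F [ 0.8  0.3 -0.1] tool z [-0.0361  0.0131 -0.9993] headx 22.6 q6 0.72
red tool shift mm [ 8.  15.4 -0.6]
```

```bash
python3 -m handwheel '{"fingers":[-0.6,-0.6,-0.6,-0.6,-0.6,-0.6],"linear":[[0.008,0.014,0],[0.001,0.003,0.01],[0.001,0,0.025],[0.001,0,0.025],[0,0,0.01],[0,0,0]],"roll":[0,0,0,0,0,0]}'; python3 g.py red
```

```text
t: 11.7
ee_pos: [0.6141, -0.2453, 0.0723]
eef_rot: [-0.015, 0.98, 0.196, -0.021]
wrist_force: [0.5, -0.3, 1.1]
finger_gap: 0.0682
t 11.7 pos [ 0.6141 -0.2453  0.0723] gap 0.0682 F [ 0.5 -0.3  1.1] tool z [-0.0479  0.0203 -0.9986] headx 22.6 q6 0.72
red tool shift mm [ 1.9  8.1 -0.4]
```

```bash
python3 -m handwheel '{"fingers":[-0.6,-0.6,-0.6,-0.6],"linear":[[0.002,0.006,0],[0,0.002,0],[0,0,0],[0,0,0]],"roll":[0,0,0,0]}'; python3 g.py red
```

```text
t: 12.1
ee_pos: [0.6207, -0.2522, 0.0749]
eef_rot: [-0.014, 0.98, 0.196, -0.02]
wrist_force: [-0.1, 0.5, 0.3]
finger_gap: 0.0687
t 12.1 pos [ 0.6207 -0.2522  0.0749] gap 0.0687 F [-0.1  0.5  0.3] tool z [-0.045   0.0189 -0.9988] headx 22.7 q6 0.72
red tool shift mm [-1.5 -0.8  0.1]
```

```bash
python3 -m handwheel '{"fingers":[-0.6,-0.6,-0.6,-0.6,-0.6,-0.6,-0.6,-0.6,-0.6,-0.6],"linear":[[-0.002,0,0.003],[0,0,0.005],[0,0,0.005],[0,0,0.005],[0,0,0.005],[0,0,0.005],[0,0,0.004],[0,0,0.003],[0,0,0],[0,0,0]],"roll":[0,0,0,0,0,0,0,0,0,0]}'; python3 g.py red
```

```text
t: 13.1
ee_pos: [0.6172, -0.2526, 0.0376]
eef_rot: [-0.013, 0.98, 0.196, -0.02]
wrist_force: [0.1, 0.2, 0.0]
finger_gap: 0.0682
t 13.1 pos [ 0.6172 -0.2526  0.0376] gap 0.0682 F [0.1 0.2 0. ] tool z [-0.0442  0.0185 -0.9989] headx 22.7 q6 0.71
red tool shift mm [ 1.9  0.2 -0.1]
```

```bash
python3 -m handwheel '{"fingers":[1,1,1,1,1,1,1,1],"linear":[[0,0,0],[0,0,0],[0,0,0],[0,0,0],[0,0,0],[0,0,0],[0,0,0],[0,0,0]],"roll":[0,0,0,0,0,0,0,0]}' 60; python3 g.py red
```

```text
t: 13.9
ee_pos: [0.6184, -0.2529, 0.0396]
eef_rot: [-0.013, 0.98, 0.196, -0.019]
wrist_force: [0.1, -0.1, -0.7]
finger_gap: 0.0287
t 13.9 pos [ 0.6184 -0.2529  0.0396] gap 0.0287 F [ 0.1 -0.1 -0.7] tool z [-0.0417  0.0176 -0.999 ] headx 22.7 q6 0.71
red tool shift mm [ 0.9 -0.6 -0. ]
```

```bash
python3 -m handwheel '{"fingers":[1,1,1,1,1,1,1,1],"linear":[[0,0,-0.01],[0,0,-0.02],[0,0,-0.025],[0,0,-0.025],[0,0,-0.025],[0,0,-0.02],[0,0,-0.01],[0,0,0]],"roll":[0,0,0,0,0,0,0,0]}'; python3 g.py Cred
```

```text
t: 14.7
ee_pos: [0.6234, -0.255, 0.1822]
eef_rot: [-0.013, 0.98, 0.196, -0.019]
wrist_force: [-0.0, -0.2, -1.3]
finger_gap: 0.0285
t 14.7 pos [ 0.6234 -0.255   0.1822] gap 0.0285 F [-0.  -0.2 -1.3] tool z [-0.0433  0.0183 -0.9989] headx 22.7 q6 0.71
Cred tool shift mm [  19.2 -242.3    7.5]
```

```bash
python3 -m handwheel '{"fingers":[1,1,1,1,1,1,1,1,1,1],"linear":[[0.001,-0.015,0],[0.002,-0.025,0],[0.002,-0.028,0],[0.002,-0.03,0],[0.002,-0.03,0],[0.002,-0.03,0],[0.002,-0.028,0],[0.002,-0.025,0],[0.002,-0.015,0],[0,0,0]],"roll":[0,0,0,0,0,0,0,0,0,0]}'; python3 g.py Cred
```

```text
t: 15.7
ee_pos: [0.5433, -0.0319, 0.1773]
eef_rot: [-0.017, 0.98, 0.195, -0.026]
wrist_force: [0.9, -0.2, -1.9]
finger_gap: 0.0287
t 15.7 pos [ 0.5433 -0.0319  0.1773] gap 0.0287 F [ 0.9 -0.2 -1.9] tool z [-0.0583  0.0224 -0.998 ] headx 22.6 q6 1.02
Cred tool shift mm [ 6.9 -5.6 -0.1]
```

```bash
python3 -m handwheel '{"fingers":[1,1,1,1,1,1,1,1],"linear":[[0.004,-0.007,0],[0,-0.002,0.01],[0.001,0.001,0.02],[0.001,0.001,0.025],[0.001,0.001,0.025],[0.001,0,0.015],[0,0,0.005],[0,0,0]],"roll":[0,0,0,0,0,0,0,0]}'; python3 g.py Cred
```

```text
t: 16.5
ee_pos: [0.5429, -0.0253, 0.0687]
eef_rot: [-0.016, 0.981, 0.192, -0.028]
wrist_force: [-0.2, -0.0, -1.8]
finger_gap: 0.0289
t 16.5 pos [ 0.5429 -0.0253  0.0687] gap 0.0289 F [-0.2 -0.  -1.8] tool z [-0.0602  0.0207 -0.998 ] headx 22.3 q6 1.03
Cred tool shift mm [ 4.8  0.5 -0.3]
```

```bash
python3 -m handwheel '{"fingers":[1,1,1,1,1,1,1,1],"linear":[[0.002,-0.002,0.005],[0,0,0.006],[0,0,0.004],[0,0,0.003],[0,0,0.002],[0,0,0.002],[0,0,0.001],[0,0,0]],"roll":[0,0,0,0,0,0,0,0]}'; python3 g.py Cred
```

```text
t: 17.3
ee_pos: [0.5454, -0.0228, 0.047]
eef_rot: [-0.015, 0.981, 0.192, -0.025]
wrist_force: [-0.6, 0.4, -0.3]
finger_gap: 0.0287
t 17.3 pos [ 0.5454 -0.0228  0.047 ] gap 0.0287 F [-0.6  0.4 -0.3] tool z [-0.0547  0.0198 -0.9983] headx 22.2 q6 1.04
Cred tool shift mm [ 1.6  1.9 -0.1]
```

```bash
python3 -m handwheel '{"fingers":[1,1,-0.2,-0.2,-0.2,-0.2],"linear":[[0,0,0.002],[0,0,0.001],[0,0,0],[0,0,0],[0,0,0],[0,0,0]],"roll":[0,0,0,0,0,0]}'; python3 g.py green;python3 -m handwheel '{"fingers":[-0.2,-0.2,-0.2,-0.2,-0.2,-0.2],"linear":[[0,0,-0.015],[0,0,-0.025],[0,0,-0.03],[0,0,-0.03],[0,0,-0.02],[0,0,0]],"roll":[0,0,0,0,0,0]}'; python3 g.py green
```

```text
t: 17.9
ee_pos: [0.5473, -0.0228, 0.0474]
eef_rot: [-0.014, 0.981, 0.192, -0.023]
wrist_force: [-0.5, 0.2, -0.6]
finger_gap: 0.051
t 17.9 pos [ 0.5473 -0.0228  0.0474] gap 0.051 F [-0.5  0.2 -0.6] tool z [-0.0505  0.0195 -0.9985] headx 22.2 q6 1.04
green tool shift mm [-167.4  137.4    1.5]
t: 18.5
ee_pos: [0.553, -0.0253, 0.1757]
eef_rot: [-0.014, 0.981, 0.192, -0.023]
wrist_force: [0.1, 0.8, 0.9]
finger_gap: 0.0513
t 18.5 pos [ 0.553  -0.0253  0.1757] gap 0.0513 F [0.1 0.8 0.9] tool z [-0.0512  0.0195 -0.9985] headx 22.2 q6 1.04
green tool shift mm [-171.7  133.     1.9]
```

```bash
python3 -m handwheel '{"fingers":[-0.6,-0.6,-0.6,-0.6,-0.6,-0.6,-0.6,-0.6,-0.6,-0.6],"linear":[[-0.012,0.01,0],[-0.018,0.014,0],[-0.02,0.015,0],[-0.02,0.015,0],[-0.02,0.015,0],[-0.02,0.015,0],[-0.02,0.015,0],[-0.018,0.014,0],[-0.012,0.009,0],[0,0,0]],"roll":[0,0,0,0,0,0,0,0,0,0]}'; python3 g.py green
python3 - <<'E'
from h import *
p,d=bot.grab_frame("top");W=world("top",d)
cv2.imwrite("pics/t3.png",cv2.resize(p[140:290,200:480],None,fx=2.5,fy=2.5))
for n,s in(("red",np.s_[170:215,335:385]),("yel",np.s_[205:255,295:345])):
    w=W[s].reshape(-1,3);w=w[(w[:,2]>.106)&(w[:,2]<.118)];print(n,len(w),w.mean(0).round(4),np.ptp(w,0).round(3))
E
```

```text
t: 19.5
ee_pos: [0.4374, -0.208, 0.1698]
eef_rot: [-0.017, 0.981, 0.192, -0.029]
wrist_force: [0.1, 0.6, 0.3]
finger_gap: 0.0684
t 19.5 pos [ 0.4374 -0.208   0.1698] gap 0.0684 F [0.1 0.6 0.3] tool z [-0.0638  0.0227 -0.9977] headx 22.3 q6 0.65
green tool shift mm [ 4.3  7.5 -0.6]
red 153 [ 0.5468 -0.0221  0.1121] [0.029 0.029 0.009]
yel 154 [0.4854 0.0605 0.1122] [0.028 0.028 0.01 ]
```

View pics/t3.png

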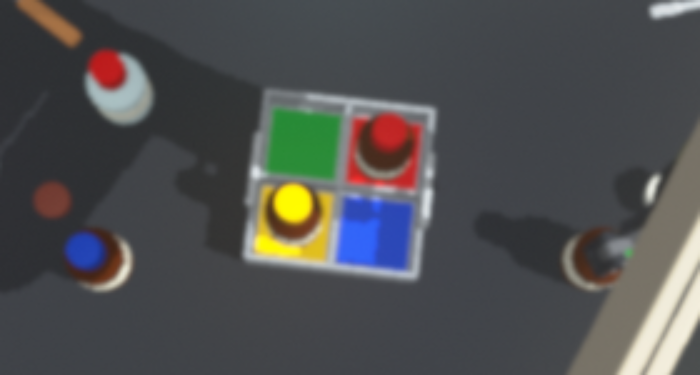

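Red (crop 388,132) and yellow (crop 292,205) both stand upright in their cells. Going on to green.

```bash
python3 -m handwheel '{"fingers":[-0.6,-0.6,-0.6,-0.6,-0.6,-0.6,-0.6,-0.6],"linear":[[0.002,0.005,0],[0.001,0.002,0.01],[0.001,0.001,0.02],[0.001,0.001,0.025],[0.001,0.001,0.025],[0.001,0.001,0.012],[0,0,0.005],[0,0,0]],"roll":[0,0,0,0,0,0,0,0]}'; python3 g.py green
```

```text
t: 20.35
ee_pos: [0.4439, -0.2091, 0.0646]
eef_rot: [-0.019, 0.98, 0.195, -0.03]
wrist_force: [-0.3, 0.2, -0.0]
finger_gap: 0.0685
t 20.35 pos [ 0.4439 -0.2091  0.0646] gap 0.0685 F [-0.3  0.2 -0. ] tool z [-0.0655  0.025  -0.9975] headx 22.6 q6 0.65
green tool shift mm [-1.3  4.  -0.1]
```

```bash
python3 -m handwheel '{"fingers":[-0.6,-0.6,-0.6,-0.6,-0.6,-0.6],"linear":[[-0.002,0.002,0.005],[0,0.001,0.007],[0,0,0.007],[0,0,0.004],[0,0,0],[0,0,0]],"roll":[0,0,0,0,0,0]}'; python3 g.py green;  python3 -m handwheel '{"fingers":[1,1,1,1,1,1,1,1],"linear":[[0,0,0],[0,0,0],[0,0,0],[0,0,0],[0,0,0],[0,0,0],[0,0,0],[0,0,0]],"roll":[0,0,0,0,0,0,0,0]}' 60; python3 g.py green
```

```text
t: 20.95
ee_pos: [0.4439, -0.2137, 0.0429]
eef_rot: [-0.017, 0.98, 0.195, -0.028]
wrist_force: [-0.3, -0.3, 0.1]
finger_gap: 0.0682
t 20.95 pos [ 0.4439 -0.2137  0.0429] gap 0.0682 F [-0.3 -0.3  0.1] tool z [-0.0607  0.0221 -0.9979] headx 22.6 q6 0.64
green tool shift mm [ 0.4 -0.3 -0. ]
t: 21.75
ee_pos: [0.4444, -0.214, 0.0438]
eef_rot: [-0.016, 0.98, 0.195, -0.027]
wrist_force: [-0.2, -0.2, -0.2]
finger_gap: 0.0287
t 21.75 pos [ 0.4444 -0.214   0.0438] gap 0.0287 F [-0.2 -0.2 -0.2] tool z [-0.0597  0.0214 -0.998 ] headx 22.6 q6 0.64
green tool shift mm [ 0.1 -0.7  0. ]
```

```bash
python3 -m handwheel '{"fingers":[1,1,1,1,1,1,1,1],"linear":[[0,0,-0.01],[0,0,-0.02],[0,0,-0.025],[0,0,-0.03],[0,0,-0.03],[0,0,-0.025],[0,0,-0.01],[0,0,0]],"roll":[0,0,0,0,0,0,0,0]}'; python3 g.py Cgreen
```

```text
t: 22.55
ee_pos: [0.4521, -0.2162, 0.2008]
eef_rot: [-0.018, 0.98, 0.195, -0.028]
wrist_force: [-0.7, -0.3, -2.3]
finger_gap: 0.0289
t 22.55 pos [ 0.4521 -0.2162  0.2008] gap 0.0289 F [-0.7 -0.3 -2.3] tool z [-0.0627  0.0236 -0.9978] headx 22.6 q6 0.64
Cgreen tool shift mm [ 199.6 -207.2   -0.3]
```

```bash
python3 -m handwheel '{"fingers":[1,1,1,1,1,1,1,1,1,1],"linear":[[0.01,-0.01,0],[0.018,-0.018,0],[0.022,-0.023,0],[0.025,-0.026,0],[0.025,-0.026,0],[0.025,-0.026,0],[0.022,-0.024,0],[0.018,-0.018,0],[0.01,-0.01,0],[0,0,0]],"roll":[0,0,0,0,0,0,0,0,0,0]}'; python3 g.py Cgreen
```

```text
t: 23.55
ee_pos: [0.5391, 0.0349, 0.1828]
eef_rot: [-0.023, 0.98, 0.194, -0.04]
wrist_force: [-0.2, -1.5, -1.3]
finger_gap: 0.0289
t 23.55 pos [0.5391 0.0349 0.1828] gap 0.0289 F [-0.2 -1.5 -1.3] tool z [-0.0869  0.0304 -0.9957] headx 22.6 q6 1.13
Cgreen tool shift mm [23.  -8.7 -1. ]
```

```bash
python3 -m handwheel '{"fingers":[1,1,1,1,1,1,1,1,1,1],"linear":[[0.008,-0.005,0],[0.008,-0.005,0],[0.003,-0.002,0],[0,0,0.01],[0.001,0.001,0.018],[0.002,0.001,0.02],[0.001,0.001,0.02],[0.001,0.001,0.015],[0,0,0.005],[0,0,0]],"roll":[0,0,0,0,0,0,0,0,0,0]}'; python3 g.py Cgreen
```

```text
t: 24.55
ee_pos: [0.5497, 0.0505, 0.0868]
eef_rot: [-0.023, 0.98, 0.191, -0.041]
wrist_force: [-0.2, 0.4, -1.6]
finger_gap: 0.0286
t 24.55 pos [0.5497 0.0505 0.0868] gap 0.0286 F [-0.2  0.4 -1.6] tool z [-0.0892  0.0291 -0.9956] headx 22.2 q6 1.16
Cgreen tool shift mm [ 7.2  1.6 -0.6]
```

```bash
python3 -m handwheel '{"fingers":[1,1,1,1,1,1,1],"linear":[[0.004,0.001,0.004],[0.002,0.001,0.007],[0,0,0.007],[0,0,0.005],[0,0,0.003],[0,0,0.002],[0,0,0]],"roll":[0,0,0,0,0,0,0]}'; python3 g.py Cgreen
```

```text
t: 25.25
ee_pos: [0.5561, 0.0517, 0.0588]
eef_rot: [-0.022, 0.981, 0.191, -0.039]
wrist_force: [-0.2, -0.1, -2.2]
finger_gap: 0.0288
t 25.25 pos [0.5561 0.0517 0.0588] gap 0.0288 F [-0.2 -0.1 -2.2] tool z [-0.0846  0.0289 -0.996 ] headx 22.2 q6 1.16
Cgreen tool shift mm [ 0.9  0.3 -0.1]
```

```bash
python3 -m handwheel '{"fingers":[1,1,1,1,1,1,1],"linear":[[0,0,0.003],[0,0,0.003],[0,0,0.002],[0,0,0.002],[0,0,0.002],[0,0,0.002],[0,0,0]],"roll":[0,0,0,0,0,0,0]}'; python3 g.py Cgreen
```

```text
t: 25.95
ee_pos: [0.5584, 0.0528, 0.0518]
eef_rot: [-0.022, 0.981, 0.192, -0.035]
wrist_force: [-0.3, 0.6, -2.6]
finger_gap: 0.0286
t 25.95 pos [0.5584 0.0528 0.0518] gap 0.0286 F [-0.3  0.6 -2.6] tool z [-0.0775  0.0298 -0.9965] headx 22.2 q6 1.16
Cgreen tool shift mm [-1.7  0.5  0.1]
```

```bash
python3 -m handwheel '{"fingers":[1,1,1,1],"linear":[[0,0,0.003],[0,0,0.003],[0,0,0.002],[0,0,0]],"roll":[0,0,0,0]}'; python3 g.py Cgreen
```

```text
t: 26.35
ee_pos: [0.5617, 0.0539, 0.0515]
eef_rot: [-0.022, 0.981, 0.192, -0.031]
wrist_force: [0.2, -0.8, -1.6]
finger_gap: 0.0286
t 26.35 pos [0.5617 0.0539 0.0515] gap 0.0286 F [ 0.2 -0.8 -1.6] tool z [-0.0694  0.0309 -0.9971] headx 22.2 q6 1.16
Cgreen tool shift mm [-5.2  0.3  0.3]
```

```bash
python3 -m handwheel '{"fingers":[0.2,0,-0.2,-0.2,-0.2,-0.2],"linear":[[0,0,0],[0,0,0],[0,0,0],[0,0,0],[0,0,0],[0,0,0]],"roll":[0,0,0,0,0,0]}'; python3 -m handwheel '{"fingers":[-0.2,-0.2,-0.2,-0.2,-0.2,-0.2],"linear":[[-0.001,0,-0.012],[-0.001,0,-0.025],[0,0,-0.03],[0,0,-0.03],[0,0,-0.02],[0,0,0]],"roll":[0,0,0,0,0,0]}'; python3 g.py blue
```

```text
t: 26.95
ee_pos: [0.5616, 0.0538, 0.0502]
eef_rot: [-0.022, 0.981, 0.192, -0.031]
wrist_force: [-0.1, -0.1, -0.9]
finger_gap: 0.0511
t: 27.55
ee_pos: [0.5673, 0.049, 0.1745]
eef_rot: [-0.022, 0.981, 0.192, -0.032]
wrist_force: [0.1, -0.8, 0.2]
finger_gap: 0.0512
t 27.55 pos [0.5673 0.049  0.1745] gap 0.0512 F [ 0.1 -0.8  0.2] tool z [-0.0708  0.0307 -0.997 ] headx 22.2 q6 1.16
blue tool shift mm [ -39.8 -219.4   14.3]
```

```bash
python3 -m handwheel '{"fingers":[-0.6,-0.6,-0.6,-0.6,-0.6,-0.6,-0.6,-0.6,-0.6,-0.6],"linear":[[-0.002,-0.013,0],[-0.004,-0.022,0],[-0.005,-0.026,0],[-0.005,-0.027,0],[-0.005,-0.027,0],[-0.005,-0.027,0],[-0.005,-0.026,0],[-0.004,-0.022,0],[-0.002,-0.012,0],[0,0,0]],"roll":[0,0,0,0,0,0,0,0,0,0]}'; python3 g.py blue
python3 - <<'E'
from h import *
p,d=bot.grab_frame("top");W=world("top",d)
cv2.imwrite("pics/t4.png",cv2.resize(p[140:290,180:400],None,fx=3,fy=3))
for n,s in(("red",np.s_[170:215,335:385]),("yel",np.s_[205:255,295:345]),("green",np.s_[165:208,295:336])):
    w=W[s].reshape(-1,3);w=w[(w[:,2]>.106)&(w[:,2]<.118)];print(n,len(w),w.mean(0).round(4),np.ptp(w,0).round(3))
E
```

```text
t: 28.55
ee_pos: [0.4423, 0.2318, 0.1787]
eef_rot: [-0.023, 0.98, 0.192, -0.04]
wrist_force: [-0.5, -0.0, -0.0]
finger_gap: 0.0683
t 28.55 pos [0.4423 0.2318 0.1787] gap 0.0683 F [-0.5 -0.  -0. ] tool z [-0.0862  0.0292 -0.9959] headx 22.2 q6 1.52
blue tool shift mm [ 6.7 -3.4 -0.3]
red 152 [ 0.5466 -0.0221  0.1121] [0.03  0.03  0.011]
yel 156 [0.4855 0.0606 0.1123] [0.028 0.028 0.009]
green 149 [0.5603 0.0544 0.1125] [0.028 0.028 0.009]
```

View pics/t4.png

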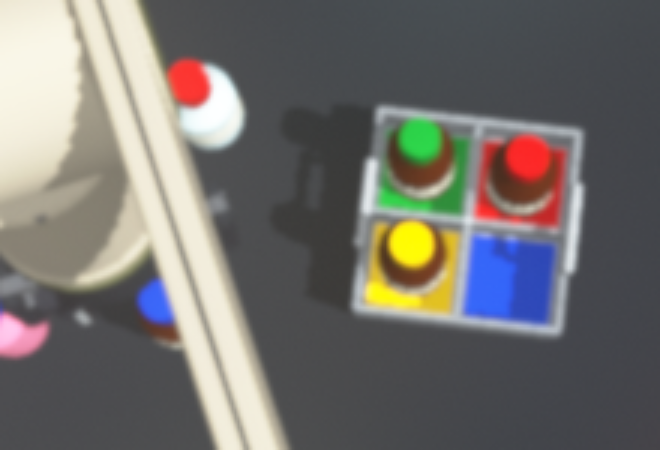

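Green, red and yellow are upright in their cells. Going down to amber blue.

```bash
python3 -m handwheel '{"fingers":[-0.6,-0.6,-0.6,-0.6,-0.6,-0.6,-0.6,-0.6,-0.6],"linear":[[0.003,-0.005,0],[0,-0.001,0.005],[0.001,0.001,0.015],[0.002,0.001,0.02],[0.002,0.002,0.025],[0.001,0.001,0.02],[0.001,0.001,0.012],[0,0,0.005],[0,0,0]],"roll":[0,0,0,0,0,0,0,0,0]}'; python3 g.py blue
```

```text
t: 29.5
ee_pos: [0.4444, 0.2328, 0.0658]
eef_rot: [-0.021, 0.981, 0.188, -0.041]
wrist_force: [-0.6, -0.2, -0.4]
finger_gap: 0.0683
t 29.5 pos [0.4444 0.2328 0.0658] gap 0.0683 F [-0.6 -0.2 -0.4] tool z [-0.0891  0.0265 -0.9957] headx 21.8 q6 1.51
blue tool shift mm [ 4.4 -3.3 -0.1]
```

```bash
python3 -m handwheel '{"fingers":[-0.6,-0.6,-0.6,-0.6,-0.6,-0.6],"linear":[[0.002,-0.004,0.004],[0,-0.001,0.007],[0,0,0.007],[0,0,0.004],[0,0,0.002],[0,0,0]],"roll":[0,0,0,0,0,0]}'; python3 g.py blue
```

```text
t: 30.1
ee_pos: [0.4444, 0.2404, 0.0429]
eef_rot: [-0.022, 0.981, 0.188, -0.039]
wrist_force: [-0.5, -0.2, 0.8]
finger_gap: 0.0687
t 30.1 pos [0.4444 0.2404 0.0429] gap 0.0687 F [-0.5 -0.2  0.8] tool z [-0.0843  0.0283 -0.996 ] headx 21.8 q6 1.52
blue tool shift mm [ 1.6  3.7 -0.3]
```

```bash
python3 -m handwheel '{"fingers":[1,1,1,1,1,1,1,1],"linear":[[0,0,0],[0,0,0],[0,0,0],[0,0,0],[0,0,0],[0,0,0],[0,0,0],[0,0,0]],"roll":[0,0,0,0,0,0,0,0]}' 60; python3 g.py blue; python3 -m handwheel '{"fingers":[1,1,1,1,1,1,1,1],"linear":[[0,0,-0.01],[0,0,-0.02],[0,0,-0.025],[0,0,-0.03],[0,0,-0.03],[0,0,-0.025],[0,0,-0.01],[0,0,0]],"roll":[0,0,0,0,0,0,0,0]}'; python3 g.py Cblue
```

```text
t: 30.9
ee_pos: [0.4453, 0.2403, 0.0439]
eef_rot: [-0.022, 0.981, 0.188, -0.038]
wrist_force: [-0.3, -0.8, 1.1]
finger_gap: 0.0285
t 30.9 pos [0.4453 0.2403 0.0439] gap 0.0285 F [-0.3 -0.8  1.1] tool z [-0.0826  0.0285 -0.9962] headx 21.8 q6 1.52
blue tool shift mm [ 0.8  3.3 -0.2]
t: 31.7
ee_pos: [0.4559, 0.2352, 0.2]
eef_rot: [-0.022, 0.981, 0.188, -0.04]
wrist_force: [-0.2, -0.3, -2.1]
finger_gap: 0.0288
t 31.7 pos [0.4559 0.2352 0.2   ] gap 0.0288 F [-0.2 -0.3 -2.1] tool z [-0.0874  0.0271 -0.9958] headx 21.8 q6 1.53
Cblue tool shift mm [-77.7 237.6  -8.2]
```

```bash
python3 -m handwheel '{"fingers":[1,1,1,1,1,1,1,1,1,1],"linear":[[-0.005,0.012,0],[-0.008,0.024,0],[-0.009,0.028,0],[-0.009,0.029,0],[-0.009,0.029,0],[-0.009,0.029,0],[-0.009,0.028,0],[-0.008,0.024,0],[-0.005,0.014,0],[0,0,0]],"roll":[0,0,0,0,0,0,0,0,0,0]}'; python3 g.py Cblue
```

```text
t: 32.7
ee_pos: [0.4579, -0.0068, 0.1743]
eef_rot: [-0.023, 0.98, 0.189, -0.054]
wrist_force: [-0.4, 0.1, -2.1]
finger_gap: 0.0287
t 32.7 pos [ 0.4579 -0.0068  0.1743] gap 0.0287 F [-0.4  0.1 -2.1] tool z [-0.1146  0.0244 -0.9931] headx 22.0 q6 1.06
Cblue tool shift mm [10.1 12.2 -1.8]
```

```bash
python3 -m handwheel '{"fingers":[1,1,1,1,1,1,1,1,1,1],"linear":[[0.004,0.005,0],[0.004,0.005,0],[0.001,0.001,0],[0.001,0.001,0.01],[0.002,0.001,0.015],[0.003,0.002,0.02],[0.002,0.001,0.018],[0.001,0.001,0.01],[0,0,0.003],[0,0,0]],"roll":[0,0,0,0,0,0,0,0,0,0]}'; python3 g.py Cblue
```

```text
t: 33.7
ee_pos: [0.4692, -0.0109, 0.0849]
eef_rot: [-0.025, 0.98, 0.191, -0.058]
wrist_force: [0.3, 0.1, -2.3]
finger_gap: 0.0287
t 33.7 pos [ 0.4692 -0.0109  0.0849] gap 0.0287 F [ 0.3  0.1 -2.3] tool z [-0.1222  0.0261 -0.9922] headx 22.3 q6 1.04
Cblue tool shift mm [ 1.2  4.3 -0.4]
```

```bash
python3 -m handwheel '{"fingers":[1,1,1,1,1,1,1],"linear":[[0.002,0.002,0.004],[0.001,0.001,0.007],[0,0,0.007],[0,0,0.004],[0,0,0.003],[0,0,0.002],[0,0,0]],"roll":[0,0,0,0,0,0,0]}'; python3 g.py Cblue
```

```text
t: 34.4
ee_pos: [0.4717, -0.0122, 0.0574]
eef_rot: [-0.024, 0.98, 0.191, -0.056]
wrist_force: [-0.5, -0.6, -2.5]
finger_gap: 0.0288
t 34.4 pos [ 0.4717 -0.0122  0.0574] gap 0.0288 F [-0.5 -0.6 -2.5] tool z [-0.1181  0.0255 -0.9927] headx 22.2 q6 1.04
Cblue tool shift mm [-0.7  2.1 -0.1]
```

```bash
python3 -m handwheel '{"fingers":[1,1,1,1,1,1,1,1],"linear":[[0,0,0.003],[0,0,0.003],[0,0,0.002],[0,0,0.002],[0,0,0.003],[0,0,0.003],[0,0,0.002],[0,0,0]],"roll":[0,0,0,0,0,0,0,0]}'; python3 g.py Cblue
```

```text
t: 35.2
ee_pos: [0.4755, -0.0122, 0.0521]
eef_rot: [-0.022, 0.98, 0.191, -0.051]
wrist_force: [-0.0, -0.1, -2.1]
finger_gap: 0.0282
t 35.2 pos [ 0.4755 -0.0122  0.0521] gap 0.0282 F [-0.  -0.1 -2.1] tool z [-0.1079  0.024  -0.9939] headx 22.2 q6 1.04
Cblue tool shift mm [-4.1  0.7  0.3]
```

```bash
python3 -m handwheel '{"fingers":[1,1,1,1,1],"linear":[[0,0,0.003],[0,0,0.003],[0,0,0.003],[0,0,0.002],[0,0,0]],"roll":[0,0,0,0,0]}'; python3 g.py Cblue
```

```text
t: 35.7
ee_pos: [0.4793, -0.0111, 0.0518]
eef_rot: [-0.022, 0.98, 0.192, -0.046]
wrist_force: [-0.5, -0.7, -3.1]
finger_gap: 0.0288
t 35.7 pos [ 0.4793 -0.0111  0.0518] gap 0.0288 F [-0.5 -0.7 -3.1] tool z [-0.0992  0.0249 -0.9948] headx 22.3 q6 1.04
Cblue tool shift mm [-8.1  0.3  0.7]
```

```bash
python3 -m handwheel '{"fingers":[0.25,0.2,0,-0.2,-0.2,-0.2],"linear":[[0,0,0],[0,0,0],[0,0,0],[0,0,0],[0,0,0],[0,0,0]],"roll":[0,0,0,0,0,0]}'; python3 -m handwheel '{"fingers":[-0.2,-0.2,-0.2,-0.2,-0.2,-0.2,-0.2,-0.2],"linear":[[-0.001,0,-0.012],[-0.002,-0.001,-0.025],[-0.002,-0.001,-0.03],[0,0,-0.03],[0,0,-0.03],[0,0,-0.02],[0,0,-0.01],[0,0,0]],"roll":[0,0,0,0,0,0,0,0]}'; python3 g.py green
```

```text
t: 36.3
ee_pos: [0.4791, -0.0111, 0.0505]
eef_rot: [-0.022, 0.98, 0.192, -0.047]
wrist_force: [-0.0, 0.4, 0.5]
finger_gap: 0.0514
t: 37.1
ee_pos: [0.4891, -0.0155, 0.2183]
eef_rot: [-0.022, 0.98, 0.192, -0.046]
wrist_force: [-0.5, 0.1, -0.1]
finger_gap: 0.0513
t 37.1 pos [ 0.4891 -0.0155  0.2183] gap 0.0513 F [-0.5  0.1 -0.1] tool z [-0.0987  0.0247 -0.9948] headx 22.3 q6 1.04
green tool shift mm [-116.1  166.3   -0.5]
```

Moving the arm aside towards the empty −y side, then a final check.

```bash
python3 -m handwheel '{"fingers":[-0.2,-0.2,-0.2,-0.2,-0.2,-0.2,-0.2,-0.2],"linear":[[-0.01,0.025,0],[-0.01,0.03,0],[-0.01,0.03,0],[-0.01,0.03,0],[-0.01,0.03,0],[-0.01,0.03,0],[-0.005,0.015,0],[0,0,0]],"roll":[0,0,0,0,0,0,0,0]}'; python3 - <<'E'
from h import *
p,d=bot.grab_frame("top");W=world("top",d)
cv2.imwrite("pics/t5.png",cv2.resize(p[120:280,90:400],None,fx=2.5,fy=2.5))
for n,s in(("red",np.s_[170:215,335:385]),("yel",np.s_[205:255,295:345]),("green",np.s_[165:208,295:336]),("blue",np.s_[205:255,340:390]),("cred",np.s_[145:190,221:266]),("cblue",np.s_[177:222,152:197])):
    w=W[s].reshape(-1,3);w=w[(w[:,2]>.099)&(w[:,2]<.118)];print(n,len(w),w.mean(0).round(4),np.ptp(w,0).round(3))
E
```

```text
t: 37.9
ee_pos: [0.4961, -0.2202, 0.2025]
eef_rot: [-0.026, 0.979, 0.193, -0.051]
wrist_force: [-0.3, 0.5, 0.5]
finger_gap: 0.0513
red 161 [ 0.5462 -0.0219  0.1116] [0.029 0.029 0.016]
yel 163 [0.4847 0.0607 0.1116] [0.029 0.027 0.018]
green 161 [0.5596 0.0544 0.1117] [0.03  0.028 0.017]
blue 162 [ 0.4791 -0.0114  0.1119] [0.028 0.028 0.018]
cred 153 [0.6049 0.22   0.1048] [0.029 0.028 0.01 ]
cblue 158 [0.5368 0.3662 0.1049] [0.029 0.029 0.01 ]
```

View pics/t5.png

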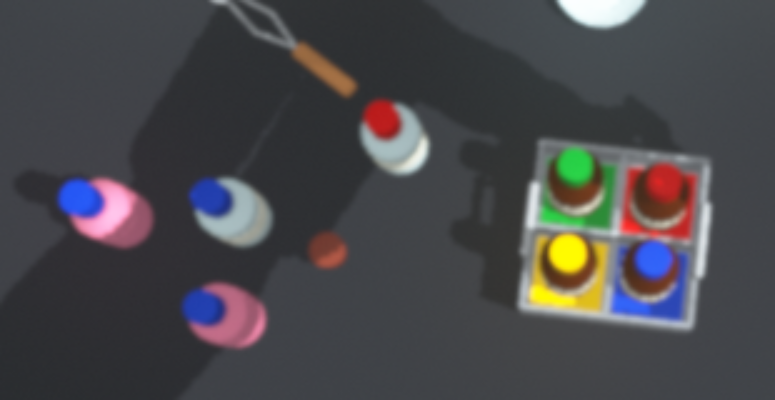

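All four stand on the matching pads with their cap tops level at about 112 mm, and both clear bottles are unmoved. Handing in.

```bash
python3 -c "
from rig import bot
print(bot.close_job(), bot.get_obs()['t'])"
```

```text
the job is handed in; nothing more can be done
the job is handed in; nothing more can be done
```

All four amber bottles stand upright in the caddy cells whose pads match their caps. I set each one down before letting go, and handed the job in at about 38 s of the 106 s allowed.

- **Final top-camera check:** the four cap tops are level at about 112 mm, as expected for bottles standing on the pads. The two clear bottles are within 1 mm of where they started, and the arm is clear of everything.
- **First grasp missed:** on my first try at yellow the fingers closed on nothing, just above its cap. The fingertips turned out to sit about 33 mm behind the reported tool point. The bottle did not move, and I corrected the height for all later grasps.
- **Tool tilt:** the tool drifted to as much as 7° off vertical during the moves. I let each bottle settle on its pad before release.
- **Placement offsets:** the blue bottle ended about 8 mm off its cell centre, inside the 10 mm of slack. The other three are within about 4 mm.

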